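Index the inspection table one hole on

ROBOT

A 6-joint arm with a two-finger parallel gripper is mounted at the origin on a cart in front of the work surface, level with it; the furniture and walls round the work are solid. World frame = base frame: x ahead of the robot, y to its left, z up, the work surface at z = 0. Lengths are in m, angles in rad, forces in N, time in s.
With the tool pointing down it reaches from about 0.35 to 0.975 m from the base axis. Payload 4.9 kg.
Tool frame: the origin (TCP) lies between the finger pads; the fingertips stand 14 mm ahead of it and the grasp point (between the pads) lies 5 mm behind it (manip.tcp_to_tips is the distance from the TCP to the fingertips, in m); z points along the fingers, y is the line along which they close (so a half turn about z gives the same grasp; the last joint's range is limited). The gripper opens to 85 mm and grips with 20 to 120 N. Pads are 22 mm wide; open, the fingers measure 114 mm over their backs; the gripper's body (76 mm by 85 mm) begins 54 mm behind the grasp point. The pads swing forward as they close: fully open they stand 13 mm farther back than shut.
Start: joints at [1.03, 0.053, 1.613, -0, 1.476, -0.119], TCP at [0.256, 0.57, 0.245] pointing down, gripper open.
Joint ranges: [-3.01, 3.01], [-1.01, 2.22], [0.06, 2.58], [-1.02, 4.17], [0.09, 2.62], [-3.14, 3.14]. Speed limits (rad/s): [2.57, 2.57, 3.14, 3.14, 3.14, 3.14].

INTERFACE

Orientations are given as a unit quaternion [w, x, y, z].
In Python, from plant import manip gives the robot as it stands.
- The arm moves only by the tool servo_tool, never from a script. Its argument "moves" is a list that holds one entry, the list of rows, each a list of 7 numbers: the shift along the tool's x, y, z in mm, then the turn, a rotation vector about the tool's x, y, z in degrees, then the finger opening in mm, from 0 to 85.4. In form: [[[x, y, z, ax, ay, az, fingers], ...]]. A call has 1 to 12 rows; each row shifts and turns the commanded pose from where the row before left it, along the tool's axes as they then stand; what a row does not reach is not made up. A row lasts 1/8 s, in which the tool goes at most 62.5 mm and 10.7 degrees, less where a joint would pass 70% of its speed; a pose out of reach is approached as far as the arm can. A call with a gripper value outside its range is refused whole. The fingers move at their own pace and stop on an object; the grip force is fixed at half the most. Time passes only in rows, so rows that do not move let the fingers close. It gives the time, the measured TCP pose, the force, the opening and the grip force at its end, in the units of the state.
- manip.state(): the state, without advancing time (a new reading comes with each control period).
- manip.grab_frame(name): name is "scene" or "top" or "wrist"; returns a dict with "image" (384x512x3 uint8, blue, green, red), "mtx" (3x3 intrinsics, pixels), "eye" and "rotation" of the camera in the world. Camera axes: x right, y down, z forward; pixel columns grow to the right and rows downward; lengths in m; the calibration is good to about 2 mm. A picture is of the moment at which its call begins. There is no depth.
- manip.job_done(): hands the job in; it is judged then, once.
The state is a dict: "time": time; "joint_pos": joint angles; "joint_vel": joint speeds; "joint_efforts": joint torques, N m; "tool_pos": TCP position; "tool_rot": TCP orientation; "contact_force": force on the tool from outside, world axes, zero at the start; "ft_torque": the same for the moment, N m; "gripper_width": opening from 0.0 (shut) to 1.0 (fully open); "grasp_force": force on a finger pad.
Only numpy, scipy, OpenCV 4.12 (cv2) and the standard library are available. Lean on these libraries where they do the work, as an engineer would, in place of code of your own. Each camera call takes 0.05 s, during which the arm holds its last target. There are 200 camera calls.

TASK

The gauge block on the indexing table is to be inspected at its next position. Press the red plunger fully in to free the table, push the table clockwise (seen from above, as the white arrow shows) to the very next of its eight holes, one eighth of a turn, and let the plunger spring back up into that hole so that the table is locked again. Pressing and pushing is all it needs: do not pick up or take hold of the block, which stays in its nest on the table, and do not disturb the things round about.

Things in the scene. Friction and masses are not known exactly. Their poses are not given: they have to be found in the camera images.
- table_axis (a point): Fixed point on the upright turning axis, level with the table's top, 56 mm above the bench. Bolted fixture: grey round base (196 mm across), fixed steel index ring on it (186 mm across, top 42 mm above the bench) with eight brass-rimmed holes 45 degrees apart, then the turning aluminium table (disc 140 mm across) with one arm reaching out over the ring to 130 mm from the axis. z up.
- table (a joint): Angle of the table in rad, about 0 at the start; grows as it turns clockwise seen from above. The next hole is at 0.785. While the plunger's pin sits in a hole the table is locked but for about 0.025 rad of play either way; otherwise it turns with about 0.1 N m of friction and stays where it is left.
- plunger (a joint): How far the plunger is pressed down, m: 0 = sprung up (pin in a hole), 0.010 = fully in. 3.4 N starts it, 8 N holds it fully in; the pin is clear of the hole beyond 0.0065. Between holes the pin rides under the ring: let go, the plunger stays at about 0.006 and the table can be turned on; at the next hole it springs up by itself to 0 and stops the table.
- plunger_cap (a point): Centre of the top of the red mushroom cap (30 mm across, 7 mm thick) of the plunger on the arm, 110 mm from the axis; moves with plunger and table. Its top is 78 mm above the bench when up, 68 mm pressed in; the dark collar below it 60 mm. x axis: from the cap to the turning axis; y axis: the way the cap travels when the table turns clockwise; z up.
- lug_face (a point): Middle of the pushing face of the blue upright lug on the arm, 24 mm ahead of the cap's centre (along the clockwise travel), 88 mm above the bench; lug 36 mm wide radially, 8 mm thick, top 98 mm above the bench. The face looks back at the cap; pushing it along its y axis turns the table clockwise. A fingertip pressing the cap can slide forward against the lug and push it at once.
- table_top (a point): Point on the turning axis in the table's top face, 56 mm above the bench; turns with the table. Its x axis points away from the cap, its y axis is parallel to the cap's direction of travel.
- block_center (a point): Centre of the loose ground steel gauge block (30 x 72 x 24 mm, long side along its y axis, about 0.4 kg) lying on the middle of the table between four low dowels; its top is 80 mm above the bench. It rides round with the table.
- loupe: Black eye loupe, 41 mm across, 31 mm high, standing loose on the bench beside the fixture; origin under its centre.
- eraser: Blue and white eraser, 21 x 46 x 12 mm, loose on the bench beside the fixture; origin under its centre.
- hex_key: Black hex key, 28 x 94 x 4 mm, loose on the bench beside the fixture; origin under its centre.
Not all that is in view belongs to the job. Leave any purple look-alike of the part that bears block_center alone.

How it is judged:
On the way, in this order (a step that is already met when the one before it is completed fails the run):
1. the plunger is pressed in with the table still at its first hole (value of joint plunger above 0.007 m and value of joint table below 0.08 rad).
2. the table is turned clockwise more than half way to the next hole (value of joint table above 0.4 rad and value of joint plunger above 0.004 m).
At the end, for the whole second after the job is handed in: The table stands at the next hole clockwise (0.785 rad, within 0.04), the plunger is sprung up into it (within 2 mm of fully up), and the block lies at rest in its nest (within 10 mm of the axis, 0.2 rad of square, flat on the table) (value of joint table between 0.745 and 0.825 rad and value of joint plunger below 0.002 m and angular speed of block below 0.1 rad/s and horizontal distance between block_center and table_top below 0.01 m and angle between the y axis of block_center and the y axis of table_top, either way round below 0.2 rad and height (world z) of block_center between 0.064 and 0.072 m); the robot touches nothing.
It fails at once if the table is turned the wrong way (value of joint table below -0.1 rad).
It fails at once if the table is turned past the next hole (value of joint table above 0.9 rad).
It fails at once if the gauge block is lifted or knocked out of its nest (height (world z) of block_center above 0.076 m or height (world z) of block_center below 0.06 m or horizontal distance between block_center and table_axis above 0.015 m).
It fails at once if the loupe, eraser or hex key is disturbed (distance of any of loupe, eraser, hex_key from where it was at the start of the episode above 0.02 m).
It fails at once if the fingers press on or take hold of the gauge block (contact force between the fingers and block above 3 N).
It also fails if it takes over 38 s, if anything falls off the work surface, if the arm or the gripper's body presses on something with over 40 N, if the wrist force passes 120 N, or if a joint passes its speed limit or range.

## Working session

There is one attempt and no reset: what is moved stays moved. The work goes in short steps, Python scripts to look and compute and a tool call to move; the robot and the scene stay as the last step left them, time stands still between calls to the robot, and variables do not carry over. Pictures are saved under pics/ and viewed, at most 10 in all, crops included, and the job is handed in when it is done.

Besides the shell and the picture viewer there is one more tool, called after "Request:" as name([rows], argument=value, ...), one row to a line, values as JSON. servo_tool: Moves the arm, as the interface text tells. Its arguments: {"type":"object","properties":{"moves":{"type":"array"}},"required":["moves"]}

```bash
mkdir -p pics; python3 - <<'E'
from plant import manip
import cv2,numpy as np
a=manip.grab_frame("scene");b=manip.grab_frame("top")
for n,f in(("scene",a),("top",b)):
    cv2.imwrite(f"pics/{n}.png",f["image"]); np.savez(f"pics/{n}.npz",**{k:np.array(v) for k,v in f.items()}); print(n,f["eye"],f["mtx"])
cv2.imwrite("pics/both.png",cv2.resize(np.vstack([a["image"],b["image"]]),(400,600)))
print(manip.state())
E
```

```text
scene [ 0.10406028 -0.41460659  0.83775039] [[445.37364848   0.         257.89240812]
 [  0.         445.37364848 186.26215307]
 [  0.           0.           1.        ]]
top [0.52085764 0.09143651 0.95750466] [[380.16310856   0.         255.64953341]
 [  0.         380.16310856 192.43999565]
 [  0.           0.           1.        ]]
{'time': 0.1, 'joint_pos': array([ 1.02998061e+00,  5.32677650e-02,  1.61411783e+00, -3.30067331e-05,
        1.47599991e+00, -1.18981109e-01]), 'joint_vel': array([-3.66555229e-05, -1.72357251e-04, -3.28583033e-03,  1.77569603e-04,
        1.39536632e-03,  5.07641167e-04]), 'joint_efforts': array([ 2.13099629e-04, -3.94904816e+01, -3.71364105e+01, -1.37427769e-04,
        3.94122675e-03,  9.05839585e-06]), 'tool_pos': array([0.25562273, 0.56976228, 0.24422345]), 'tool_rot': array([-2.74853645e-04,  2.09355337e-01,  9.77839219e-01, -8.53411712e-04]), 'contact_force': array([-0.48887458, -0.07015206, -1.19092737]), 'ft_torque': array([-0.05605457, -0.02421794,  0.02596202]), 'grasp_force': 0.0, 'gripper_width': 1.0007877758125492}
```

View pics/top.png

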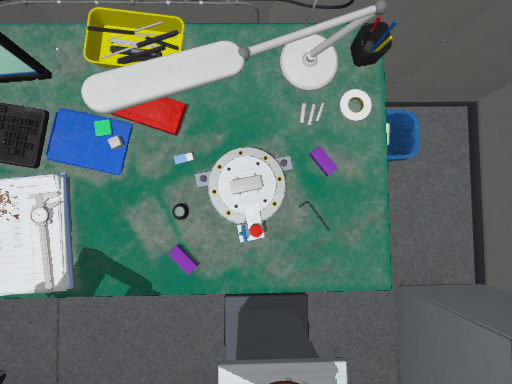

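View pics/scene.png

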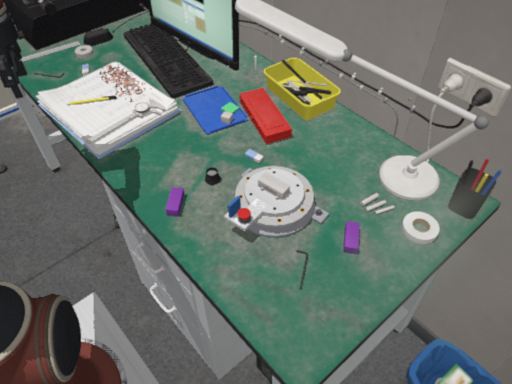

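Top view: fixture centre about (246,185), red cap (256,230), blue lug (242,232) on its clockwise side. The purple blocks at (183,259) and (323,161) are decoys. The steel block on the table is at (246,184), and no fingers go near it.

```bash
cat > h.py <<'E'
import numpy as np,cv2
from scipy.spatial.transform import Rotation as R
def ray(f,u,v):
    d=np.array(f["rotation"])@np.linalg.inv(f["mtx"])@np.array([u,v,1.]); return np.array(f["eye"]),d
def onz(f,p,z):
    e,d=ray(f,*p); return e+d*(z-e[2])/d[2]
def blob(f,lo,hi,near=None,amin=8,roi=None):
    m=cv2.inRange(cv2.cvtColor(f["image"],cv2.COLOR_BGR2HSV),np.array(lo),np.array(hi))
    if roi: k=np.zeros_like(m);k[roi[1]:roi[3],roi[0]:roi[2]]=1;m*=k
    n,_,s,c=cv2.connectedComponentsWithStats(m)
    return sorted([(int(s[i,4]),c[i].round(1).tolist(),s[i,:4].tolist()) for i in range(1,n) if s[i,4]>=amin],reverse=True)
def tri(f,p,g,q):
    e,d=ray(f,*p);h,k=ray(g,*q)
    t=np.linalg.lstsq(np.c_[d,-k],h-e,rcond=None)[0]; a=e+d*t[0];b=h+k*t[1]
    return (a+b)/2,np.linalg.norm(a-b)
E
python3 - <<'E'
from h import *
s=dict(np.load("pics/scene.npz"));t=dict(np.load("pics/top.npz"))
roiS=[205,160,340,260];roiT=[190,140,300,250]
for n,f,r in(("s",s,roiS),("t",t,roiT)):
    print(n,"red",blob(f,(0,150,90),(8,255,255),roi=r)[:3],"blue",blob(f,(100,120,60),(125,255,255),roi=r)[:3],"brass",blob(f,(12,90,80),(32,255,255),roi=r,amin=3)[:12])
cv2.imwrite("pics/crop.png",np.hstack([cv2.resize(t["image"][145:255,190:300],(400,400),interpolation=2),cv2.resize(s["image"][150:250,220:320],(400,400),interpolation=2)]))
E
```

```text
s red [(110, [243.8, 213.7], [238, 208, 12, 12])] blue [(151, [233.8, 206.0], [228, 197, 12, 20])] brass [(11, [278.8, 219.9], [277, 219, 5, 3]), (7, [307.6, 190.6], [306, 190, 4, 2]), (7, [301.4, 209.6], [300, 209, 4, 2]), (6, [241.2, 196.0], [240, 195, 3, 3])]
t red [(114, [255.7, 230.3], [250, 225, 12, 12])] blue [(51, [243.5, 233.3], [240, 226, 7, 16])] brass [(16, [264.6, 157.8], [263, 156, 5, 5]), (15, [278.6, 178.7], [277, 177, 5, 5]), (15, [227.7, 212.6], [226, 210, 5, 6]), (14, [240.0, 152.8], [238, 151, 5, 5]), (13, [213.7, 191.2], [212, 189, 5, 5]), (12, [218.8, 166.4], [217, 164, 5, 5]), (11, [274.0, 203.4], [272, 201, 5, 5])]
```

View pics/crop.png

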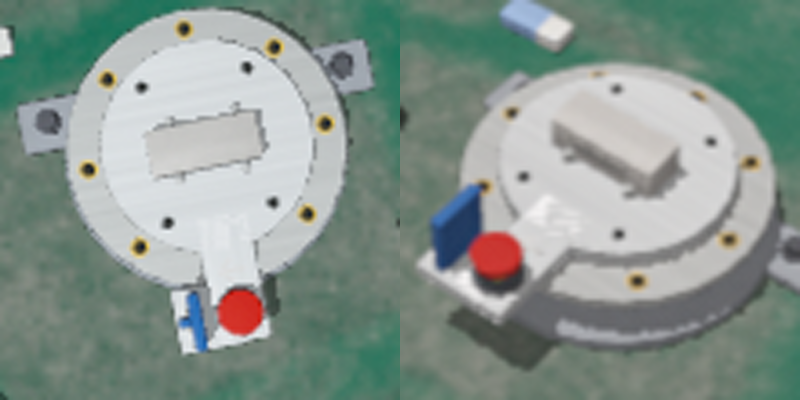

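The crop confirms it: the red cap has the blue lug beside it on the clockwise side, and the steel block sits in its nest between the dowels. Seven ring holes are visible, which is enough for a circle fit.

```bash
python3 - <<'E'
from h import *
from scipy.optimize import least_squares
from plant import manip
s=dict(np.load("pics/scene.npz"));t=dict(np.load("pics/top.npz"))
H=np.array([onz(t,p,.042)[:2] for p in [(264.6,157.8),(278.6,178.7),(227.7,212.6),(240,152.8),(213.7,191.2),(218.8,166.4),(274,203.4)]])
c=least_squares(lambda x:np.hypot(*(H-x[:2]).T)-x[2],[*H.mean(0),.08]).x
ct,cs=onz(t,(255.7,230.3),.0765),onz(s,(243.8,213.7),.0755)
tr=tri(t,(255.7,230.3),s,(243.8,213.7))
print("axis",c,"cap",ct,cs,tr)
A=np.degrees(np.arctan2(*(H-c[:2]).T[::-1]));print("hole phase",np.round(A%45,1))
for p in(ct,cs): print("cap radius",np.hypot(*(p[:2]-c[:2])),"ang",np.degrees(np.arctan2(*(p[:2]-c[:2])[::-1])))
print(onz(s,(233.8,206),.086),onz(t,(243.5,233.3),.09))
q=manip.state()["tool_rot"];print(R.from_quat(np.roll(q,-1)).as_matrix().round(3))
E
```

```text
Traceback (most recent call last):
  File "h.py", line 6, in onz
    e,d=ray(f,*p); return e+d*(z-e[2])/d[2]
        ~~~^^^^^^
  File "h.py", line 4, in ray
    d=np.array(f["rotation"])@np.linalg.inv(f["mtx"])@np.array([u,v,1.]); return np.array(f["eye"]),d
      ~~~~~~~~~~~~~~~~~~~~~~~^~~~~~~~~~~~~~~~~~~~~~~~
ValueError: matmul: Input operand 1 has a mismatch in its core dimension 0, with gufunc signature (n?,k),(k,m?)->(n?,m?) (size 3 is different from 4)
```

```bash
sed -i 's/np.array(f\["rotation"\])@/R.from_quat(np.roll(f["rotation"],-1)).as_matrix()@/' h.py; python3 - <<'E'
from h import *
from scipy.optimize import least_squares
from plant import manip
s=dict(np.load("pics/scene.npz"));t=dict(np.load("pics/top.npz"))
H=np.array([onz(t,p,.042)[:2] for p in [(264.6,157.8),(278.6,178.7),(227.7,212.6),(240,152.8),(213.7,191.2),(218.8,166.4),(274,203.4)]])
c=least_squares(lambda x:np.hypot(*(H-x[:2]).T)-x[2],[*H.mean(0),.08]).x
ct,cs=onz(t,(255.7,230.3),.0765),onz(s,(243.8,213.7),.0755)
tr=tri(t,(255.7,230.3),s,(243.8,213.7))
print("axis",c,"cap",ct,cs,tr)
A=np.degrees(np.arctan2(*(H-c[:2]).T[::-1]));print("hole phase",np.round(A%45,1))
for p in(ct,cs): print("cap radius",np.hypot(*(p[:2]-c[:2])),"ang",np.degrees(np.arctan2(*(p[:2]-c[:2])[::-1])))
print(onz(s,(233.8,206),.086),onz(t,(243.5,233.3),.09))
q=manip.state()["tool_rot"];print(R.from_quat(np.roll(q,-1)).as_matrix().round(3))
E
```

```text
axis [0.58694255 0.08390485 0.07993299] cap [0.47948507 0.06394612 0.0765    ] [0.47680381 0.06198121 0.0755    ] (array([0.47894562, 0.06405649, 0.07176062]), np.float64(0.000817467803661406))
hole phase [10.4 10.4 10.2 10.2  9.9  9.9 10.7]
cap radius 0.1092952969827523 ang -169.4780132543731
cap radius 0.11229954757412215 ang -168.74215428668387
[0.46902894 0.08623312 0.086     ] [0.47380448 0.0921898  0.09      ]
[[-0.912  0.409 -0.001]
 [ 0.409  0.912 -0.002]
 [ 0.    -0.002 -1.   ]]
```

Request:
servo_tool([
  [[-34,-30.5,0,0,0,0,0],[-34,-30.5,0,0,0,0,0],[-34,-30.5,0,0,0,0,0],[-34,-30.5,0,0,0,0,0],[-34,-30.5,0,0,0,0,0],[-34,-30.5,0,0,0,0,0],[-34,-30.5,0,0,0,0,0],[-34,-30.5,0,0,0,0,0],[-34,-30.5,0,0,0,0,0],[-34,-30.5,0,0,0,0,0],[-34,-30.5,0,0,0,0,0],[-33,-29.5,0,0,0,0,0]],
])

```text
time: 1.6
tool_pos: [0.4779, 0.0691, 0.2448]
tool_rot: [-0.0, 0.209, 0.978, 0.0]
contact_force: [1.0, -0.3, -0.1]
gripper_width: 0.002
grasp_force: 0.0
```

Request:
servo_tool([
  [[0,0,10,0,0,7,0],[0,0,10,0,0,7,0],[0,0,10,0,0,7,0],[0,0,10,0,0,7,0],[0,0,10,0,0,7,0],[0,0,10,0,0,7,0],[0,0,10,0,0,7,0],[0,0,10,0,0,6.6,0],[0,0,10,0,0,0,0],[0,0,0,0,0,0,0],[0,0,0,0,0,0,0]],
])

```text
time: 2.98
tool_pos: [0.4779, 0.0706, 0.1555]
tool_rot: [0.0, 0.641, 0.768, 0.0]
contact_force: [0.1, -0.7, 0.0]
gripper_width: -0.002
grasp_force: 0.0
```

```bash
cat > m.py <<'E'
from h import *
from plant import manip
st=manip.state();p=st["tool_pos"];M=R.from_quat(np.roll(st["tool_rot"],-1)).as_matrix()
ax=np.array([.5869,.0839]);th=np.radians(-169.75)
r=p[:2]-ax;a=np.arctan2(r[1],r[0])
print("t",st["time"],"pos",p.round(4),"tips z",(p[2]-manip.tcp_to_tips).round(4),"F",st["contact_force"].round(1),"w",st["gripper_width"])
print("M",M.round(3).tolist())
print("tool r",np.hypot(*r).round(4),"cw angle deg from cap start",np.degrees((th-a+np.pi)%(2*np.pi)-np.pi).round(2),"xaxis deg",np.degrees(np.arctan2(M[1,0],M[0,0])).round(2))
E
python3 m.py; python3 - <<'E'
from h import *
from plant import manip
f=manip.grab_frame("scene");cv2.imwrite("pics/pre.png",cv2.resize(f["image"][90:270,160:360],(800,600),interpolation=2)[:, :])
E
```

```text
t 2.975 pos [0.4779 0.0706 0.1555] tips z 0.1415 F [ 0.1 -0.7  0. ] w -0.00241816683174467
M [[-0.178, 0.984, 0.0], [0.984, 0.178, -0.0], [-0.0, 0.0, -1.0]]
tool r 0.1098 cw angle deg from cap start 3.28 xaxis deg 100.28
```

View pics/pre.png

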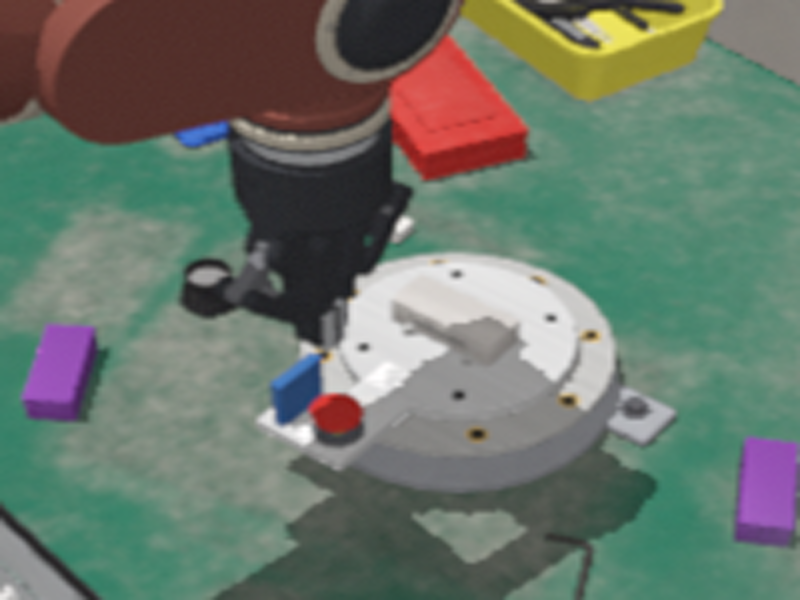

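The closed fingers hang above the cap at about (336,415), with the lug (298,388) just ahead and clear. Descending, then pressing.

Request:
servo_tool([
  [[0,0,20,0,0,0,0],[0,0,20,0,0,0,0],[0,0,15,0,0,0,0],[0,0,5,0,0,0,0],[0,0,3,0,0,0,0],[0,0,3,0,0,0,0],[0,0,3,0,0,0,0],[0,0,3,0,0,0,0],[0,0,0,0,0,0,0]],
])

```text
time: 4.15
tool_pos: [0.4782, 0.0706, 0.0841]
tool_rot: [0.0, 0.641, 0.767, 0.0]
contact_force: [-1.9, -0.3, 6.2]
gripper_width: -0.001
grasp_force: 3.1
```

```bash
python3 m.py
```

```text
t 4.15 pos [0.4782 0.0706 0.0841] tips z 0.0701 F [-1.9 -0.3  6.2] w -0.0011531193380797406
M [[-0.178, 0.984, 0.001], [0.984, 0.178, -0.0], [-0.0, 0.001, -1.0]]
tool r 0.1095 cw angle deg from cap start 3.25 xaxis deg 100.24
```

Request:
servo_tool([
  [[0,0,1.5,0,0,0,0],[0,0,1.5,0,0,0,0],[0,0,0,0,0,0,0]],
])

```text
time: 4.53
tool_pos: [0.4783, 0.0706, 0.0819]
tool_rot: [0.0, 0.641, 0.767, 0.0]
contact_force: [-5.0, -0.1, 9.8]
gripper_width: 0.001
grasp_force: 5.0
```

```bash
python3 m.py
```

```text
t 4.525 pos [0.4783 0.0706 0.0819] tips z 0.0679 F [-5.  -0.1  9.8] w 0.0012471722611423126
M [[-0.178, 0.984, 0.0], [0.984, 0.178, -0.0], [-0.0, 0.0, -1.0]]
tool r 0.1094 cw angle deg from cap start 3.25 xaxis deg 100.24
```

Request:
servo_tool([
  [[3.5,0,0,0,0,0,0],[3,0,0,0,0,0,0],[4,0.6,0,0,0,2,0],[4,0.6,0,0,0,2,0],[5.7,0.9,0,0,0,3,0],[5.7,0.9,0,0,0,3,0],[0,0,0,0,0,0,0]],
])

```text
time: 5.4
tool_pos: [0.4788, 0.0971, 0.082]
tool_rot: [0.001, 0.706, 0.709, 0.001]
contact_force: [-1.2, 0.6, 8.2]
gripper_width: 0.0
grasp_force: 3.5
```

```bash
cat > look.py <<'E'
from h import *
import sys
f=manip.grab_frame("top") if 0 else None
E
python3 m.py; python3 - <<'E'
from h import *
from plant import manip
f=manip.grab_frame("scene");print("red",blob(f,(0,150,90),(8,255,255),roi=[205,130,340,260])[:3],"blue",blob(f,(100,120,60),(125,255,255),roi=[205,160,340,260])[:3])
cv2.imwrite("pics/mid.png",cv2.resize(f["image"][120:270,190:340],(600,600),interpolation=2))
E
```

```text
t 5.4 pos [0.4788 0.0971 0.082 ] tips z 0.068 F [-1.2  0.6  8.2] w 8.344164511865644e-05
M [[-0.004, 1.0, 0.003], [1.0, 0.004, 0.001], [0.001, 0.003, -1.0]]
tool r 0.1089 cw angle deg from cap start 17.2 xaxis deg 90.23
red [(318, [274.3, 134.8], [259, 130, 32, 14]), (66, [236.3, 211.3], [231, 207, 11, 9])] blue [(20, [224.6, 204.5], [223, 202, 5, 6])]
```

View pics/mid.png

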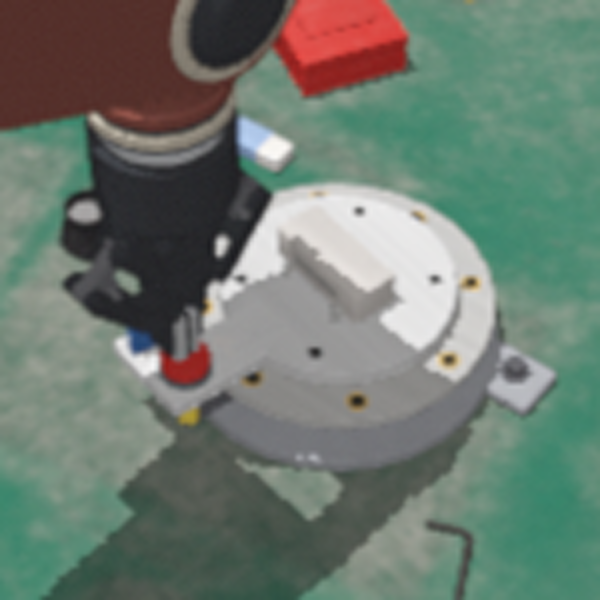

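The cap is pressed, and the table has turned about 10° with the lug against the fingers. Continuing.

Request:
servo_tool([
  [[5.7,0.7,0,0,0,3,0],[5.7,0.7,0,0,0,3,0],[5.7,0.7,0,0,0,3,0],[5.7,0.7,0,0,0,3,0],[5.7,0.7,0,0,0,3,0],[5.7,0.7,0,0,0,3,0],[0,0,0,0,0,0,0]],
])

```text
time: 6.32
tool_pos: [0.4885, 0.1303, 0.0827]
tool_rot: [0.002, 0.808, 0.589, 0.003]
contact_force: [0.6, 0.2, 7.2]
gripper_width: 0.0
grasp_force: 3.4
```

```bash
python3 m.py
```

```text
t 6.325 pos [0.4885 0.1303 0.0827] tips z 0.0687 F [0.6 0.2 7.2] w 0.000457462979675164
M [[0.305, 0.952, 0.006], [0.952, -0.305, 0.001], [0.003, 0.006, -1.0]]
tool r 0.1088 cw angle deg from cap start 35.5 xaxis deg 72.23
```

Request:
servo_tool([
  [[0,0,-8,0,0,0,0],[0,0,-8,0,0,0,0],[3.8,0.4,0,0,0,2,0],[3.8,0.4,0,0,0,2,0],[3.8,0.4,0,0,0,2,0],[3.8,0.4,0,0,0,2,0],[3.8,0.4,0,0,0,2,0],[3.8,0.4,0,0,0,2,0],[1.9,0.2,0,0,0,1,0],[1.9,0.2,0,0,0,1,0],[0,0,0,0,0,0,0]],
])

```text
time: 7.7
tool_pos: [0.499, 0.1531, 0.0962]
tool_rot: [-0.0, 0.874, 0.487, -0.0]
contact_force: [0.0, 0.1, 0.6]
gripper_width: -0.001
grasp_force: 0.0
```

```bash
python3 m.py
```

```text
t 7.7 pos [0.499  0.1531 0.0962] tips z 0.0822 F [0.  0.1 0.6] w -0.0008483304554320119
M [[0.526, 0.85, -0.0], [0.85, -0.526, 0.0], [0.0, -0.0, -1.0]]
tool r 0.1119 cw angle deg from cap start 48.46 xaxis deg 58.24
```

Request:
servo_tool([
  [[1,0.1,0,0,0,0.5,0],[1,0.1,0,0,0,0.5,0],[1,0.1,0,0,0,0.5,0],[1,0.1,0,0,0,0.5,0],[0,0,0,0,0,0,0]],
])

```text
time: 8.32
tool_pos: [0.5016, 0.1561, 0.0963]
tool_rot: [0.0, 0.882, 0.471, -0.0]
contact_force: [0.2, 0.3, 0.3]
gripper_width: 0.002
grasp_force: 0.1
```

Request:
servo_tool([
  [[1,0.1,0,0,0,0.5,0],[0,0,0,0,0,0,0]],
])

```text
time: 8.57
tool_pos: [0.5023, 0.1569, 0.0963]
tool_rot: [0.0, 0.884, 0.467, 0.0]
contact_force: [-0.6, -1.5, -0.3]
gripper_width: -0.001
grasp_force: 0.3
```

Request:
servo_tool([
  [[1,0.1,0,0,0,0.5,0],[0,0,0,0,0,0,0]],
])

```text
time: 8.82
tool_pos: [0.5029, 0.1577, 0.0963]
tool_rot: [0.0, 0.886, 0.464, 0.0]
contact_force: [0.2, -1.1, -0.7]
gripper_width: -0.004
grasp_force: 0.3
```

```bash
python3 m.py; python3 - <<'E'
from h import *
from plant import manip
f=manip.grab_frame("scene");print("red",blob(f,(0,150,90),(8,255,255),roi=[190,160,340,260])[:3])
cv2.imwrite("pics/late.png",cv2.resize(f["image"][120:270,180:330],(600,600),interpolation=2))
E
```

```text
t 8.825 pos [0.5029 0.1577 0.0963] tips z 0.0823 F [ 0.2 -1.1 -0.7] w -0.004439317217889372
M [[0.57, 0.821, 0.0], [0.821, -0.57, -0.0], [0.0, 0.0, -1.0]]
tool r 0.1118 cw angle deg from cap start 51.56 xaxis deg 55.23
red [(87, [226.7, 188.7], [221, 184, 12, 10])]
```

View pics/late.png

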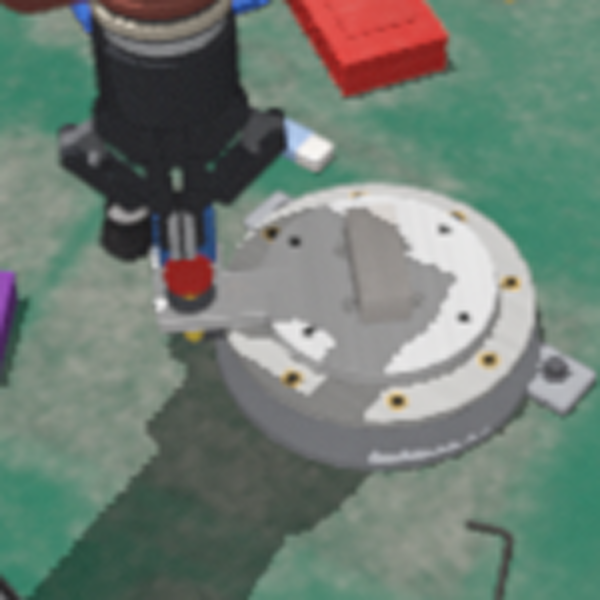

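The lug is against the fingers at about 44°, with only friction force so far. Pushing on in 1 mm steps until the pin stops it.

Request:
servo_tool([
  [[1,0.1,0,0,0,0.5,0],[0,0,0,0,0,0,0]],
])

```text
time: 9.12
tool_pos: [0.5036, 0.1585, 0.0963]
tool_rot: [0.0, 0.888, 0.46, 0.0]
contact_force: [0.2, -0.7, 0.6]
gripper_width: 0.003
grasp_force: 0.3
```

Request:
servo_tool([
  [[1,0.1,0,0,0,0.5,0],[0,0,0,0,0,0,0]],
])

```text
time: 9.38
tool_pos: [0.5041, 0.1591, 0.0963]
tool_rot: [0.0, 0.89, 0.456, -0.0]
contact_force: [-0.6, -1.0, 0.8]
gripper_width: 0.001
grasp_force: 1.0
```

```bash
python3 m.py; python3 - <<'E'
from h import *
from plant import manip
f=manip.grab_frame("scene");b=blob(f,(0,150,90),(8,255,255),roi=[190,160,340,260]);print(b[:2])
ax=np.array([.5869,.0839])
for z in(.070,.0755):
    p=onz(f,b[0][1],z)[:2]-ax;print(z,np.hypot(*p),-169.75-np.degrees(np.arctan2(p[1],p[0]))+360)
E
```

```text
t 9.375 pos [0.5041 0.1591 0.0963] tips z 0.0823 F [-0.6 -1.   0.8] w 0.0012546585916108342
M [[0.585, 0.811, -0.0], [0.811, -0.585, -0.0], [-0.001, -0.0, -1.0]]
tool r 0.1118 cw angle deg from cap start 52.48 xaxis deg 54.23
[(86, [226.8, 188.1], [221, 184, 12, 10])]
0.07 0.1099124581956386 46.60332700815502
0.0755 0.10990443526042717 44.03416422883106
```

Request:
servo_tool([
  [[1,0.1,0,0,0,0.5,0],[0,0,0,0,0,0,0]],
])

```text
time: 9.68
tool_pos: [0.5044, 0.1595, 0.0963]
tool_rot: [0.0, 0.892, 0.452, -0.001]
contact_force: [-2.9, -4.5, 1.8]
gripper_width: -0.005
grasp_force: 2.6
```

Request:
servo_tool([
  [[1,0.1,0,0,0,0.5,0],[0,0,0,0,0,0,0]],
])

```text
time: 9.93
tool_pos: [0.5046, 0.1598, 0.0962]
tool_rot: [0.0, 0.894, 0.448, -0.002]
contact_force: [-5.5, -6.7, 4.6]
gripper_width: 0.006
grasp_force: 3.9
```

The force has jumped to about 9 N and motion has stopped, so the pin is seated. Backing off and lifting.

Request:
servo_tool([
  [[-4,0,0,0,0,0,0],[-4,0,0,0,0,0,0],[0,0,-15,0,0,0,0],[0,0,-30,0,0,0,0],[0,0,-40,0,0,0,0],[0,0,-40,0,0,0,0],[-35,35,-10,0,0,0,0],[-35,35,0,0,0,0,0],[0,0,0,0,0,0,0],[0,0,0,0,0,0,0]],
])

```text
time: 11.18
tool_pos: [0.5151, 0.0566, 0.232]
tool_rot: [-0.0, 0.894, 0.448, 0.001]
contact_force: [-0.1, 0.1, 0.1]
gripper_width: 0.002
grasp_force: 0.0
```

```bash
python3 m.py; python3 - <<'E'
from h import *
from plant import manip
f=manip.grab_frame("scene");g=manip.grab_frame("top");ax=np.array([.5869,.0839])
b=blob(f,(0,150,90),(8,255,255),roi=[190,160,340,260]);print(b[:2])
for z in(.070,.0755):
    p=onz(f,b[0][1],z)[:2]-ax;print(z,np.hypot(*p),190.25-np.degrees(np.arctan2(p[1],p[0])))
print(blob(g,(0,150,90),(8,255,255),roi=[170,140,300,250])[:2])
cv2.imwrite("pics/end.png",np.hstack([cv2.resize(g["image"][135:255,180:300],(400,400),interpolation=2),cv2.resize(f["image"][130:270,190:330],(400,400),interpolation=2)]))
E
```

```text
t 11.175 pos [0.5151 0.0566 0.232 ] tips z 0.218 F [-0.1  0.1  0.1] w 0.0023872457724326127
M [[0.599, 0.801, 0.001], [0.801, -0.599, 0.001], [0.001, 0.0, -1.0]]
tool r 0.0769 cw angle deg from cap start -10.54 xaxis deg 53.21
[(92, [226.9, 187.9], [222, 183, 11, 11])]
0.07 0.10966063693134832 46.916182320100546
0.0755 0.10962794765054888 44.3386632246046
[(22, [215.2, 222.8], [214, 218, 3, 10])]
```

View pics/end.png

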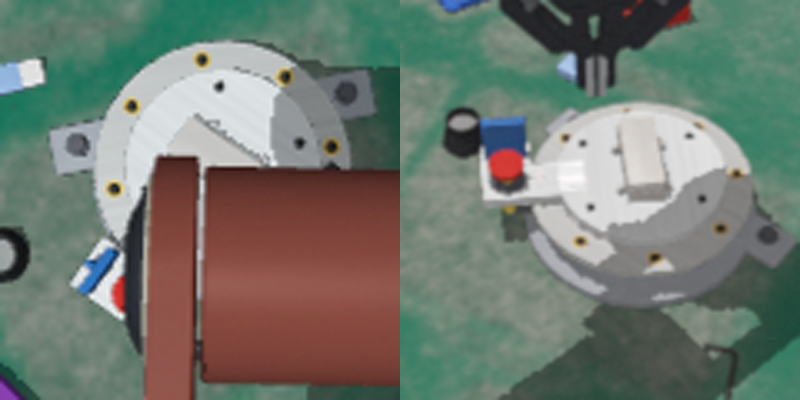

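The end view shows the cap (506,165) standing clear of its collar, the table at about 45°, the block square in its nest, and nothing touched.

```bash
python3 -c "
from plant import manip
print(manip.job_done())"
```

```text
the job is handed in; nothing more can be done
None
```

The job is handed in: camera and force readings put the table one hole clockwise (about 45°) with the plunger sprung up, the block still in its nest and the arm clear; no verdict came back.

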